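Sort the cheese shakers by weight

TASK

The three cheese shakers look alike but one is nearly full, one half full and one nearly empty: feel by lifting which is which. Stand the fullest in the free bay of the wooden table caddy and the emptiest in the grey refill tub, and leave the half-full one standing just where it stood. Keep the shakers upright throughout and do not disturb the other things on the counter.

Things in the scene. Friction and masses are not known exactly. Their poses are not given: they have to be found in the camera images.
- canister_a: One of three look-alike shakers: closed opaque metal cylinder, 62 mm diameter, with a white domed perforated lid, 120 mm high in all. One is nearly full, one half full, one nearly empty (roughly 0.70, 0.43, 0.22 kg, at least 0.1 kg apart); which is which can only be felt by lifting, not told by name or place. Loose, upright on the counter (z = 0). Origin: centre of its underside, z up.
- canister_b: One of three look-alike shakers: closed opaque metal cylinder, 62 mm diameter, with a white domed perforated lid, 120 mm high in all. One is nearly full, one half full, one nearly empty (roughly 0.70, 0.43, 0.22 kg, at least 0.1 kg apart); which is which can only be felt by lifting, not told by name or place. Loose, upright on the counter (z = 0). Origin: centre of its underside, z up.
- canister_c: One of three look-alike shakers: closed opaque metal cylinder, 62 mm diameter, with a white domed perforated lid, 120 mm high in all. One is nearly full, one half full, one nearly empty (roughly 0.70, 0.43, 0.22 kg, at least 0.1 kg apart); which is which can only be felt by lifting, not told by name or place. Loose, upright on the counter (z = 0). Origin: centre of its underside, z up.
- caddy: Wooden table caddy, an open-topped box that does not move, 184 (x) x 96 (y) x 45 mm high, walls 8 mm, floor 8 mm thick, with one divider across its x axis making two bays of about 80 x 80 mm; the bay at +x holds a small jar, the bay at -x is free. Origin: centre of its underside; x is its long direction, z up.
- free_bay (a point): Centre of the inner floor of the caddy's free bay, 8 mm above the counter; axes as the caddy's. The bay is about 80 mm (x) x 80 mm (y), walls rise 37 mm above this floor.
- tub: Grey plastic refill tub, one undivided open-topped box that does not move, 240 (x) x 170 (y) x 60 mm high, walls and floor 5 mm thick; a small white cup stands in its +x end. Origin: centre of its underside; x is its long direction, z up.
- tub_space (a point): A point on the tub's inner floor in the middle of its empty part, 40 mm from the tub's centre towards -x of the tub, 5 mm above the counter; axes as the tub's.
- jar: Bystander: small amber jar, 54 mm diameter, 80 mm high, loose, in the caddy's other bay. Origin: centre of its underside.
- sauce_cup: Bystander: small white plastic cup, 64 mm across the rim, 45 mm high, loose, in the +x end of the tub, 75 mm from the tub's centre. Origin: centre of its underside.
- bowl: Bystander: white bowl, 80 mm across, 35 mm high, loose on the counter among the shakers. Origin: centre of its underside.
- oil: Bystander: green oil bottle, 60 mm diameter, 115 mm high, loose, standing beyond the shakers. Origin: centre of its underside.
- cutter: Bystander: pizza wheel cutter lying on the counter beyond the shakers, about 200 mm long and 25 mm high. Origin: on the counter, midway along it.

How it is judged:
By the outcome, as a careful person would: the job done as asked, in the order asked, and still so for the second after the job is handed in, with the robot touching nothing.
It also fails if it takes over 72 s, if anything falls off the work surface, if the arm or the gripper's body presses on something with over 40 N, if the wrist force passes 120 N, or if a joint passes its speed limit or range.

ROBOT

A 6-joint arm with a two-finger parallel gripper is mounted at the origin on the work surface. World frame = base frame: x ahead of the robot, y to its left, z up, the work surface at z = 0. Lengths are in m, angles in rad, forces in N, time in s.
With the tool pointing down it reaches from about 0.35 to 0.875 m from the base axis. Payload 15.5 kg.
Tool frame: the origin (TCP) lies between the finger pads; the fingertips stand 22 mm ahead of it and the grasp point (between the pads) lies 3 mm ahead of it; z points along the fingers, y is the line along which they close (so a half turn about z gives the same grasp; the last joint's range is limited). The gripper opens to 85 mm and grips with 20 to 120 N. Pads are 22 mm wide; open, the fingers measure 114 mm over their backs; the gripper's body (76 mm by 85 mm) begins 54 mm behind the grasp point. The pads swing forward as they close: fully open they stand 13 mm farther back than shut.
Start: joints at [-1.337, 0.494, 1.345, -0, 1.302, -0.096], TCP at [0.202, -0.591, 0.253] pointing down, gripper open.
Joint ranges: [-2.91, 2.91], [-0.82, 2.16], [0.22, 2.67], [-1.22, 4.37], [0.12, 2.79], [-3.08, 3.08]. Speed limits (rad/s): [1.89, 1.89, 2.57, 3.01, 3.01, 3.01].

INTERFACE

Orientations are given as a rotation vector (axis times angle).
In Python, from workcell import robot gives the robot as it stands. The module is installed in compiled form; this text tells all that it offers.
- The arm moves only by the tool apply_moves, never from a script. Its argument "motion" is a list of rows, each an object of numbers: "dx", "dy", "dz": the shift along the tool's x, y, z normalised to -1 to 1, where 1 is 0.03 m; "rx", "ry", "rz": the turn, a rotation vector about the tool's x, y, z normalised to -1 to 1, where 1 is 0.15 rad. A call has 1 to 5 rows; each row shifts and turns the commanded pose from where the row before left it, along the tool's axes as they then stand; what a row does not reach is not made up. A row lasts 1/10 s, in which the tool goes at most 50 mm and 8.59 degrees, less where a joint would pass 70% of its speed; a pose out of reach is approached as far as the arm can. A call with a number of a shift or a turn outside -1 to 1 is refused whole. A call with a gripper value outside its range is refused whole. "grip" is the opening, from 0 (shut) to 1 (fully open), set as the call begins (left out, the last holds). The fingers move at their own pace and stop on an object; "force" is the grip in N (left out, the last holds). Time passes only in rows, so rows that do not move let the fingers close. It gives the time, the measured TCP pose, the force, the opening and the grip force at its end, in the units of the state.
- robot.get_state(): the state, without advancing time (a new reading comes with each control period).
- robot.read_camera(name): name is "scene" or "top" or "wrist"; returns the picture (384x512x3 uint8, red, green, blue); there is no depth.
- robot.get_calibration(name): a dict with "K" (3x3 intrinsics, pixels), "R" (3x3) and "t" (3): a world point X has camera coordinates R X + t; the wrist camera has in their place "hand_eye" (4x4, takes a point from camera to tool coordinates, whose origin is the TCP and whose axes are the flange's). Camera axes: x right, y down, z forward; pixel columns grow to the right and rows downward; lengths in m; the calibration is good to about 2 mm. A picture is of the moment at which its call begins: read the wrist's pose just before it. get_calibration takes no time and is no camera call.
- robot.finish_job(): hands the job in; it is judged then, once.
The state is a dict: "time": time; "q": joint angles; "qvel": joint speeds; "joint_torque": joint torques, N m; "position": TCP position; "tcp_rot": TCP orientation; "contact_force": force on the tool from outside, world axes, zero at the start; "moment": the same for the moment, N m; "opening": finger opening in m; "grasp_force": force on a finger pad.
Only numpy, scipy, OpenCV 4.12 (cv2) and the standard library are available. Lean on these libraries where they do the work, as an engineer would, in place of code of your own. Each camera call takes 0.05 s, during which the arm holds its last target. There are 200 camera calls.

## Working session

There is one attempt and no reset: what is moved stays moved. The work goes in short steps, Python scripts to look and compute and a tool call to move; the robot and the scene stay as the last step left them, time stands still between calls to the robot, and variables do not carry over. Pictures are saved under pics/ and viewed, at most 10 in all, crops included, and the job is handed in when it is done.

Besides the shell and the picture viewer there is one more tool, called after "Request:" by a JSON object that holds its "fn" and its "kwargs", one argument or row to a line. apply_moves: Moves the arm, as the interface text tells. Scaled input: -1 to 1 covers 0.03 m each way for a shift and 0.15 rad each way for a turn. Its arguments: {"type":"object","properties":{"motion":{"type":"array","items":{"type":"object","properties":{"dx":{"type":"number","minimum":-1,"maximum":1},"dy":{"type":"number","minimum":-1,"maximum":1},"dz":{"type":"number","minimum":-1,"maximum":1},"rx":{"type":"number","minimum":-1,"maximum":1},"ry":{"type":"number","minimum":-1,"maximum":1},"rz":{"type":"number","minimum":-1,"maximum":1}}}},"grip":{"type":"number"},"force":{"type":"number"}},"required":["motion"]}

```bash
mkdir -p pics; python3 - <<'E'
from workcell import robot
import cv2,numpy as np
print(robot.get_state())
for n in("top","scene"):
    c=robot.get_calibration(n);print(n,{k:np.round(v,4).tolist() for k,v in c.items()})
    cv2.imwrite(f"pics/{n}0.png",robot.read_camera(n)[:,:,::-1])
E
```

```text
{'time': 0.0, 'q': array([-1.33645927e+00,  4.94223986e-01,  1.34614949e+00, -4.66234132e-06,
        1.30252177e+00, -9.54424797e-02]), 'qvel': array([-0.00194707,  0.0014916 ,  0.0004508 ,  0.00193348, -0.00051103,
        0.0009574 ]), 'joint_torque': array([ 7.15147553e-05, -8.82170391e+01, -3.83870387e+01, -1.33487551e-04,
        1.01389823e-02,  4.68058863e-05]), 'position': array([ 0.20235062, -0.59096701,  0.25266866]), 'tcp_rot': array([-3.09769968e+00, -5.15460987e-01,  1.48963749e-04]), 'contact_force': array([ 0.12832173, -0.34631355,  0.10828675]), 'moment': array([ 0.05750136, -0.02998057, -0.0048714 ]), 'grasp_force': 0.0, 'opening': 0.08534689818056071}
top {'K': [[370.2557, 0.0, 257.0545], [0.0, 370.2557, 195.6126], [0.0, 0.0, 1.0]], 'R': [[0.0027, -0.9995, 0.0323], [-0.9848, -0.0083, -0.1736], [0.1738, -0.0314, -0.9843]], 't': [-0.0072, 0.608, 0.7568]}
scene {'K': [[496.6876, 0.0, 252.6449], [0.0, 496.6876, 183.2398], [0.0, 0.0, 1.0]], 'R': [[-0.0173, 0.9999, -0.0], [0.6555, 0.0113, -0.7551], [-0.755, -0.0131, -0.6556]], 't': [0.0009, -0.3458, 1.7342]}
```

View pics/top0.png

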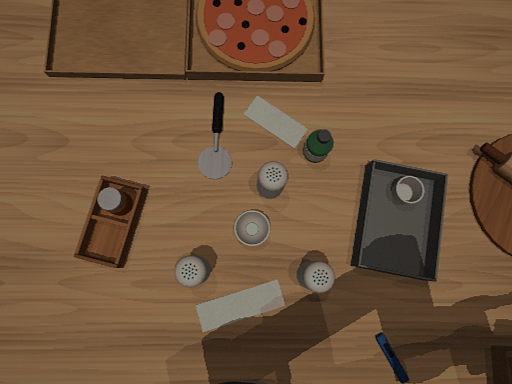

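View pics/scene0.png

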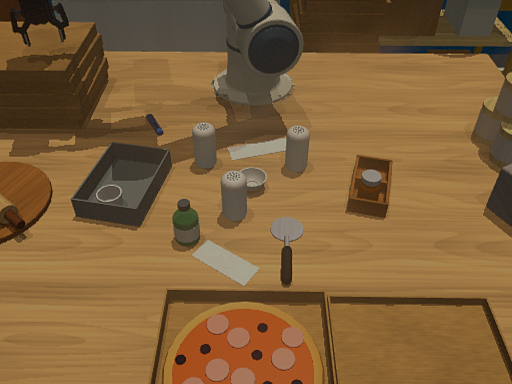

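The top view shows the shaker lids at about (189,270), (319,277) and (273,176). The bowl is at (252,228) and the oil bottle at (319,145). The caddy's free bay is its lower half, near (104,240), and the tub's empty end is near (397,245), with the cup at (408,189). The scene view agrees.

```bash
cat >h.py <<'E'
import cv2,numpy as np
from workcell import robot
def ray(n,uv):
    c=robot.get_calibration(n);R=np.array(c["R"]);C=-R.T@np.array(c["t"])
    return C,R.T@np.linalg.solve(np.array(c["K"]),[uv[0],uv[1],1.])
def plane(n,uv,z):
    C,d=ray(n,uv);return C+d*(z-C[2])/d[2]
def tri(u,v):
    a,d=ray("top",u);b,e=ray("scene",v);d=d/np.linalg.norm(d);e=e/np.linalg.norm(e)
    s=np.linalg.lstsq(np.c_[d,-e],b-a,rcond=None)[0];p,q=a+d*s[0],b+e*s[1]
    return (p+q)/2,np.linalg.norm(p-q)
E
python3 - <<'E'
from h import *
np.set_printoptions(precision=4,suppress=True)
T=cv2.imread("pics/top0.png")
g=cv2.cvtColor(T,cv2.COLOR_BGR2HSV)
for (u,v) in[(189,270),(319,277),(273,176),(252,228),(408,189),(109,199)]:
    w=T[v-22:v+23,u-22:u+23];hs=g[v-22:v+23,u-22:u+23]
    m=((hs[...,1]<45)&(hs[...,2]>125)).astype(np.uint8)
    n,l,s,c=cv2.connectedComponentsWithStats(m);i=1+s[1:,4].argmax()
    k=cv2.findContours((l==i).astype(np.uint8),0,1)[0][0]
    (cx,cy),r=cv2.minEnclosingCircle(k);print((cx+u-22,cy+v-22),r,s[i])
    # perforation dots: dark within the lid
for z,L in((.045,[(103,178),(149,185),(123,267),(76,257)]),(.06,[(368,162),(446,173),(436,279),(353,267)])):
    P=np.array([plane("top",p,z)[:2] for p in L]);print(P.tolist(),P.mean(0),np.linalg.norm(P-np.roll(P,-1,0),axis=1))
S=cv2.imread("pics/scene0.png")
a=cv2.resize(T[160:300,60:460],None,fx=2,fy=2,interpolation=2);b=cv2.resize(S[110:250,70:410],(800,329),interpolation=2)
cv2.imwrite("pics/z.png",np.vstack([a,b]))
for p,z in(((189.5,270),.117),((319,277),.117),((273,176),.117),((252,228),.03),((319,136),.115)):print(plane("top",p,z))
for t,s in(((189.5,271),(297,129)),((319,276),(204,127)),((273,175),(234,175))):print(tri(t,s))
E
```

```text
(189.0, 271.6578941345215) 13.723348617553711 [  9  11  27  27 478]
(319.5757579803467, 277.4696960449219) 13.713862419128418 [  9   9  27  28 480]
(272.9070796966553, 175.14601707458496) 13.039653778076172 [  9   9  26  26 429]
(252.09090995788574, 226.90909004211426) 10.09141731262207 [ 12  11  21  21 270]
(410.3999996185303, 188.60000038146973) 14.167668342590332 [ 11   9  27  27 272]
(108.7258071899414, 198.2741928100586) 11.017184257507324 [12 11 21 22 77]
[[0.6459976160475679, 0.3349563460203158], [0.6312314342572223, 0.23387562916091323], [0.4539035492385225, 0.2789760253328522], [0.4744566582017227, 0.3786506866535066]] [0.5514 0.3066] [0.1022 0.183  0.1018 0.177 ]
[[0.6849580993366888, -0.25066580911709396], [0.6616341058504884, -0.42527294155793055], [0.43061314841472087, -0.383528374642633], [0.45520173595029145, -0.2071539128655812]] [ 0.5581 -0.3167] [0.1762 0.2348 0.1781 0.2338]
[0.4497 0.1284 0.117 ]
[ 0.4368 -0.123   0.117 ]
[ 0.6376 -0.0342  0.117 ]
[0.5392 0.0064 0.03  ]
[ 0.7247 -0.1311  0.115 ]
(array([0.448 , 0.1259, 0.123 ]), np.float64(0.00324640047190188))
(array([ 0.4388, -0.1228,  0.1199]), np.float64(0.0006308242947943003))
(array([ 0.6386, -0.0338,  0.1217]), np.float64(1.4449822904364611e-05))
```

View pics/z.png

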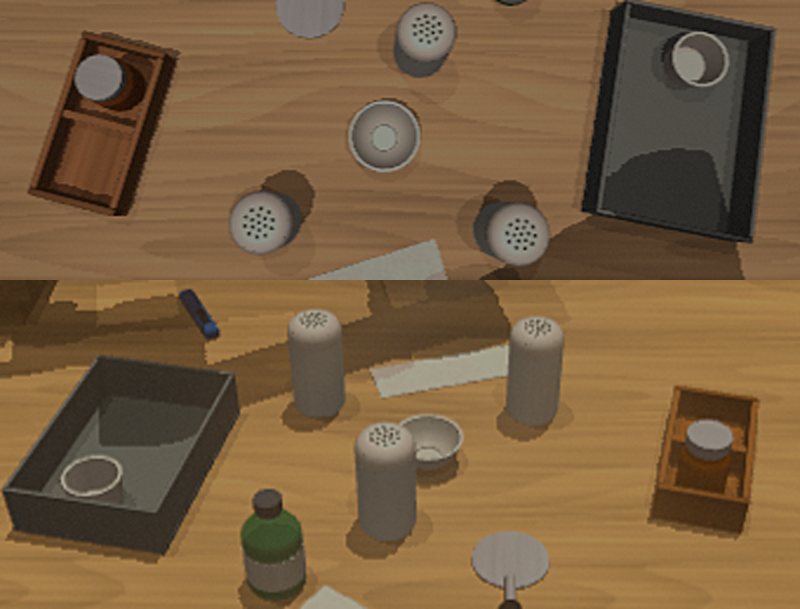

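Request:
{"fn": "apply_moves", "kwargs": {
  "motion": [
    {"rz": 0.968},
    {"rz": 0.968},
    {"rz": 0.968},
    {"rz": 0.968},
    {}
  ],
  "grip": 1,
  "force": 50
}}

```text
invalid input at $.motion[0]: expected keys dx, dy, dz, rx, ry, rz
```

```bash
cat >>h.py <<'E'
from scipy.spatial.transform import Rotation as Ro
def go(*xyz,n=None):
    s=robot.get_state();R=Ro.from_rotvec(s["tcp_rot"]).as_matrix();p=s["position"]
    print("t",round(s["time"],2),"p",p.round(4),"psi",round(float(np.degrees(np.arctan2(R[1,0],R[0,0]))),2),"tilt",R[:2,2].round(4),"F",s["contact_force"].round(2),"open",round(s["opening"],4))
    for q in xyz:
        d=R.T@(np.array(q)-p)/.03;k=n or int(np.ceil(abs(d).max()));print(q,"rows",k,(d/max(k,1)).round(3));p=np.array(q)
E
python3 -c "
from h import *
go((.437,-.123,.25),(.437,-.123,.088),(.437,-.123,.25),(.447,.127,.25))"
```

```text
t 0.1 p [ 0.2023 -0.591   0.2528] psi 18.9 tilt [-0.0002  0.001 ] F [ 0.2  -0.13 -0.1 ] open 0.0855
(0.437, -0.123, 0.25) rows 13 [ 0.958 -0.941  0.008]
(0.437, -0.123, 0.088) rows 6 [-0.     0.001  0.9  ]
(0.437, -0.123, 0.25) rows 6 [ 0.    -0.001 -0.9  ]
(0.447, 0.127, 0.25) rows 8 [ 0.377 -0.972  0.001]
```

Request:
{"fn": "apply_moves", "kwargs": {
  "motion": [
    {"dx": 0, "dy": 0, "dz": 0, "rx": 0, "ry": 0, "rz": 0.968},
    {"dx": 0, "dy": 0, "dz": 0, "rx": 0, "ry": 0, "rz": 0.968},
    {"dx": 0, "dy": 0, "dz": 0, "rx": 0, "ry": 0, "rz": 0.968},
    {"dx": 0, "dy": 0, "dz": 0, "rx": 0, "ry": 0, "rz": 0.968},
    {"dx": 0, "dy": 0, "dz": 0, "rx": 0, "ry": 0, "rz": 0}
  ],
  "grip": 1,
  "force": 50
}}

```text
time: 0.6
position: [0.2024, -0.5911, 0.253]
tcp_rot: [-3.116, 0.398, 0.0]
contact_force: [-0.4, 0.4, -0.1]
opening: 0.085
grasp_force: 0.0
```

```bash
python3 -c "
from h import *
go((.437,-.123,.25),n=15)"
```

```text
t 0.6 p [ 0.2024 -0.5911  0.253 ] psi -14.55 tilt [-0.0001  0.0006] F [-0.38  0.43 -0.12] open 0.085
(0.437, -0.123, 0.25) rows 15 [ 0.243 -1.138  0.007]
```

Request:
{"fn": "apply_moves", "kwargs": {
  "motion": [
    {"dx": 0.2, "dy": -0.95, "dz": 0, "rx": 0, "ry": 0, "rz": 0},
    {"dx": 0.2, "dy": -0.95, "dz": 0, "rx": 0, "ry": 0, "rz": 0},
    {"dx": 0.2, "dy": -0.95, "dz": 0, "rx": 0, "ry": 0, "rz": 0},
    {"dx": 0.2, "dy": -0.95, "dz": 0, "rx": 0, "ry": 0, "rz": 0},
    {"dx": 0.2, "dy": -0.95, "dz": 0, "rx": 0, "ry": 0, "rz": 0}
  ]
}}

```text
time: 1.1
position: [0.2672, -0.4595, 0.2531]
tcp_rot: [-3.118, 0.385, 0.0]
contact_force: [1.1, -0.2, 0.7]
opening: 0.0855
grasp_force: 0.0
```

Request:
{"fn": "apply_moves", "kwargs": {
  "motion": [
    {"dx": 0.2, "dy": -0.95, "dz": 0, "rx": 0, "ry": 0, "rz": 0},
    {"dx": 0.2, "dy": -0.95, "dz": 0, "rx": 0, "ry": 0, "rz": 0},
    {"dx": 0.2, "dy": -0.95, "dz": 0, "rx": 0, "ry": 0, "rz": 0},
    {"dx": 0.2, "dy": -0.95, "dz": 0, "rx": 0, "ry": 0, "rz": 0},
    {"dx": 0.2, "dy": -0.95, "dz": 0, "rx": 0, "ry": 0, "rz": 0}
  ]
}}

```text
time: 1.6
position: [0.3316, -0.329, 0.2532]
tcp_rot: [-3.118, 0.385, 0.0]
contact_force: [0.7, 0.3, 0.1]
opening: 0.0856
grasp_force: 0.0
```

Request:
{"fn": "apply_moves", "kwargs": {
  "motion": [
    {"dx": 0.2, "dy": -0.95, "dz": 0, "rx": 0, "ry": 0, "rz": 0},
    {"dx": 0.2, "dy": -0.95, "dz": 0, "rx": 0, "ry": 0, "rz": 0},
    {"dx": 0.2, "dy": -0.95, "dz": 0, "rx": 0, "ry": 0, "rz": 0},
    {"dx": 0.2, "dy": -0.95, "dz": 0, "rx": 0, "ry": 0, "rz": 0},
    {"dx": 0.2, "dy": -0.95, "dz": 0, "rx": 0, "ry": 0, "rz": 0}
  ]
}}

```text
time: 2.1
position: [0.3961, -0.1984, 0.2533]
tcp_rot: [-3.118, 0.385, 0.0]
contact_force: [0.3, -0.9, 0.3]
opening: 0.0853
grasp_force: 0.0
```

Request:
{"fn": "apply_moves", "kwargs": {
  "motion": [
    {"dx": 0.2, "dy": -0.95, "dz": 0, "rx": 0, "ry": 0, "rz": 0},
    {"dx": 0.2, "dy": -0.95, "dz": 0, "rx": 0, "ry": 0, "rz": 0},
    {"dx": 0.2, "dy": -0.95, "dz": 0, "rx": 0, "ry": 0, "rz": 0},
    {"dx": 0, "dy": 0, "dz": 0, "rx": 0, "ry": 0, "rz": 0},
    {"dx": 0, "dy": 0, "dz": 0, "rx": 0, "ry": 0, "rz": 0}
  ]
}}

```text
time: 2.6
position: [0.4345, -0.1209, 0.2532]
tcp_rot: [3.118, -0.385, -0.0]
contact_force: [0.8, -0.3, 0.1]
opening: 0.0855
grasp_force: 0.0
```

```bash
python3 - <<'E'
from h import *
go((.437,-.123,.25),(.437,-.123,.088))
s=robot.get_state();R=Ro.from_rotvec(s["tcp_rot"]).as_matrix()
c=robot.get_calibration("wrist");print(c)
cv2.imwrite("pics/w1.png",robot.read_camera("wrist")[:,:,::-1])
H=np.array(c["hand_eye"]);Rc=R@H[:3,:3];C=s["position"]+R@H[:3,3]
for X in((.437,-.123,.119),(.437,-.123,0)):
    p=np.array(c["K"])@(Rc.T@(np.array(X)-C));print(p[:2]/p[2],p[2])
E
```

```text
t 2.6 p [ 0.4345 -0.1209  0.2532] psi -14.08 tilt [-0.0002 -0.0001] F [ 0.82 -0.33  0.14] open 0.0855
(0.437, -0.123, 0.25) rows 1 [0.099 0.049 0.107]
(0.437, -0.123, 0.088) rows 6 [ 0.  -0.   0.9]
{'K': array([[315.52660442,   0.        , 252.9620783 ],
       [  0.        , 315.52660442, 188.70351499],
       [  0.        ,   0.        ,   1.        ]]), 'hand_eye': array([[-3.63421482e-04, -9.55001168e-01, -2.96601815e-01,
         7.59671681e-02],
       [ 9.99999927e-01, -3.81313827e-04,  2.47367046e-06,
         6.63642210e-05],
       [-1.15460731e-04, -2.96601793e-01,  9.55001237e-01,
        -1.20139514e-01],
       [ 0.00000000e+00,  0.00000000e+00,  0.00000000e+00,
         1.00000000e+00]])}
[254.59909045 181.83233471] 0.26453650107431076
[254.08323183 154.42797153] 0.3781740267045514
```

View pics/w1.png

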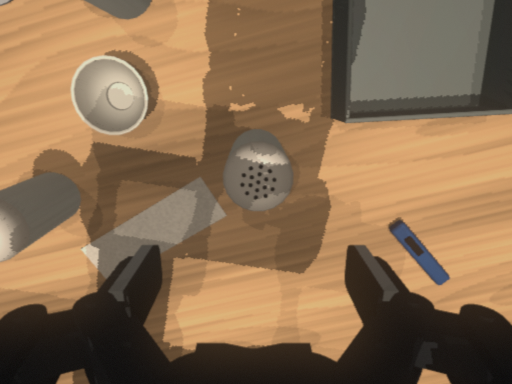

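The wrist view shows the lid dots at (258,181), 3 px right of the prediction, so I shift about 3 mm. Clearance around the shaker is good.

Request:
{"fn": "apply_moves", "kwargs": {
  "motion": [
    {"dx": 0.1, "dy": 0.14, "dz": 0.5, "rx": 0, "ry": 0, "rz": 0},
    {"dx": 0, "dy": 0, "dz": 1, "rx": 0, "ry": 0, "rz": 0},
    {"dx": 0, "dy": 0, "dz": 1, "rx": 0, "ry": 0, "rz": 0},
    {"dx": 0, "dy": 0, "dz": 1, "rx": 0, "ry": 0, "rz": 0},
    {"dx": 0, "dy": 0, "dz": 1, "rx": 0, "ry": 0, "rz": 0}
  ]
}}

```text
time: 3.15
position: [0.436, -0.127, 0.1173]
tcp_rot: [3.117, -0.392, 0.001]
contact_force: [1.2, 0.1, -1.3]
opening: 0.0856
grasp_force: 0.0
```

Request:
{"fn": "apply_moves", "kwargs": {
  "motion": [
    {"dx": 0, "dy": 0, "dz": 0.6, "rx": 0, "ry": 0, "rz": 0},
    {"dx": 0, "dy": 0, "dz": 0.4, "rx": 0, "ry": 0, "rz": 0},
    {"dx": 0, "dy": 0, "dz": 0, "rx": 0, "ry": 0, "rz": 0},
    {"dx": 0, "dy": 0, "dz": 0, "rx": 0, "ry": 0, "rz": 0}
  ]
}}

```text
time: 3.55
position: [0.4362, -0.1266, 0.0885]
tcp_rot: [-3.117, 0.393, 0.0]
contact_force: [-1.7, -0.6, 0.7]
opening: 0.0857
grasp_force: 0.0
```

Request:
{"fn": "apply_moves", "kwargs": {
  "motion": [
    {"dx": 0, "dy": 0, "dz": 0, "rx": 0, "ry": 0, "rz": 0},
    {"dx": 0, "dy": 0, "dz": 0, "rx": 0, "ry": 0, "rz": 0},
    {"dx": 0, "dy": 0, "dz": 0, "rx": 0, "ry": 0, "rz": 0},
    {"dx": 0, "dy": 0, "dz": 0, "rx": 0, "ry": 0, "rz": 0},
    {"dx": 0, "dy": 0, "dz": 0, "rx": 0, "ry": 0, "rz": 0}
  ],
  "grip": 0,
  "force": 50
}}

```text
time: 4.05
position: [0.4368, -0.1263, 0.0892]
tcp_rot: [3.116, -0.393, 0.003]
contact_force: [-1.5, 0.7, 10.1]
opening: 0.0606
grasp_force: 51.8
```

Request:
{"fn": "apply_moves", "kwargs": {
  "motion": [
    {"dx": 0, "dy": 0, "dz": -0.3, "rx": 0, "ry": 0, "rz": 0},
    {"dx": 0, "dy": 0, "dz": -0.4, "rx": 0, "ry": 0, "rz": 0},
    {"dx": 0, "dy": 0, "dz": 0, "rx": 0, "ry": 0, "rz": 0},
    {"dx": 0, "dy": 0, "dz": 0, "rx": 0, "ry": 0, "rz": 0},
    {"dx": 0, "dy": 0, "dz": 0, "rx": 0, "ry": 0, "rz": 0}
  ]
}}

```text
time: 4.55
position: [0.4361, -0.1259, 0.109]
tcp_rot: [-3.117, 0.393, 0.001]
contact_force: [0.4, 0.1, -7.5]
opening: 0.0605
grasp_force: 57.4
```

Request:
{"fn": "apply_moves", "kwargs": {
  "motion": [
    {"dx": 0, "dy": 0, "dz": 0, "rx": 0, "ry": 0, "rz": 0},
    {"dx": 0, "dy": 0, "dz": 0, "rx": 0, "ry": 0, "rz": 0}
  ]
}}

```text
time: 4.75
position: [0.4361, -0.126, 0.109]
tcp_rot: [-3.117, 0.393, 0.001]
contact_force: [0.4, -0.0, -7.2]
opening: 0.0605
grasp_force: 57.4
```

Request:
{"fn": "apply_moves", "kwargs": {
  "motion": [
    {"dx": 0, "dy": 0, "dz": 0, "rx": 0, "ry": 0, "rz": 0},
    {"dx": 0, "dy": 0, "dz": 0, "rx": 0, "ry": 0, "rz": 0}
  ]
}}

```text
time: 4.95
position: [0.4363, -0.126, 0.1092]
tcp_rot: [-3.117, 0.393, 0.0]
contact_force: [-0.2, -0.3, -6.0]
opening: 0.0606
grasp_force: 57.4
```

Request:
{"fn": "apply_moves", "kwargs": {
  "motion": [
    {"dx": 0, "dy": 0, "dz": 0, "rx": 0, "ry": 0, "rz": 0}
  ]
}}

```text
time: 5.05
position: [0.4363, -0.126, 0.1092]
tcp_rot: [-3.117, 0.393, 0.0]
contact_force: [0.4, -0.3, -6.7]
opening: 0.0607
grasp_force: 57.4
```

Request:
{"fn": "apply_moves", "kwargs": {
  "motion": [
    {"dx": 0, "dy": 0, "dz": 0, "rx": 0, "ry": 0, "rz": 0}
  ]
}}

```text
time: 5.15
position: [0.4363, -0.126, 0.1092]
tcp_rot: [-3.117, 0.393, 0.0]
contact_force: [0.1, 0.0, -6.7]
opening: 0.0602
grasp_force: 57.4
```

Resting force is about -6.8 N, or 0.69 kg, so this is the fullest. I'm carrying it high, over the left shaker, to a look point just short of the caddy.

Request:
{"fn": "apply_moves", "kwargs": {
  "motion": [
    {"dx": 0, "dy": 0, "dz": -0.8, "rx": 0, "ry": 0, "rz": 0},
    {"dx": 0, "dy": 0, "dz": -1, "rx": 0, "ry": 0, "rz": 0},
    {"dx": 0, "dy": 0, "dz": -1, "rx": 0, "ry": 0, "rz": 0},
    {"dx": 0, "dy": 0, "dz": -1, "rx": 0, "ry": 0, "rz": 0},
    {"dx": 0, "dy": 0, "dz": -0.9, "rx": 0, "ry": 0, "rz": 0}
  ]
}}

```text
time: 5.65
position: [0.4361, -0.1259, 0.2517]
tcp_rot: [3.117, -0.393, 0.001]
contact_force: [0.6, 0.2, -6.8]
opening: 0.0608
grasp_force: 59.2
```

Request:
{"fn": "apply_moves", "kwargs": {
  "motion": [
    {"dx": -0.15, "dy": -0.6, "dz": 0, "rx": 0, "ry": 0, "rz": 0},
    {"dx": -0.23, "dy": -0.94, "dz": 0, "rx": 0, "ry": 0, "rz": 0},
    {"dx": -0.23, "dy": -0.94, "dz": 0, "rx": 0, "ry": 0, "rz": 0},
    {"dx": -0.23, "dy": -0.94, "dz": 0, "rx": 0, "ry": 0, "rz": 0},
    {"dx": -0.23, "dy": -0.94, "dz": 0, "rx": 0, "ry": 0, "rz": 0}
  ]
}}

```text
time: 6.15
position: [0.4373, 0.0098, 0.2502]
tcp_rot: [-3.117, 0.394, 0.0]
contact_force: [0.6, -0.1, -5.5]
opening: 0.0606
grasp_force: 59.1
```

Request:
{"fn": "apply_moves", "kwargs": {
  "motion": [
    {"dx": -0.23, "dy": -0.94, "dz": 0, "rx": 0, "ry": 0, "rz": 0},
    {"dx": -0.23, "dy": -0.94, "dz": 0, "rx": 0, "ry": 0, "rz": 0},
    {"dx": -0.23, "dy": -0.94, "dz": 0, "rx": 0, "ry": 0, "rz": 0},
    {"dx": -0.23, "dy": -0.94, "dz": 0, "rx": 0, "ry": 0, "rz": 0},
    {"dx": -0.23, "dy": -0.94, "dz": 0, "rx": 0, "ry": 0, "rz": 0}
  ]
}}

```text
time: 6.65
position: [0.4389, 0.155, 0.2502]
tcp_rot: [3.117, -0.393, -0.0]
contact_force: [1.9, -0.3, -6.1]
opening: 0.0606
grasp_force: 59.1
```

Request:
{"fn": "apply_moves", "kwargs": {
  "motion": [
    {"dx": -0.23, "dy": -0.94, "dz": 0, "rx": 0, "ry": 0, "rz": 0},
    {"dx": -0.23, "dy": -0.94, "dz": 0, "rx": 0, "ry": 0, "rz": 0},
    {"dx": -0.23, "dy": -0.94, "dz": 0, "rx": 0, "ry": 0, "rz": 0},
    {"dx": -0.23, "dy": -0.94, "dz": 0, "rx": 0, "ry": 0, "rz": 0},
    {"dx": -0.15, "dy": -0.6, "dz": 0, "rx": 0, "ry": 0, "rz": 0}
  ]
}}

```text
time: 7.15
position: [0.4403, 0.2902, 0.2501]
tcp_rot: [-3.117, 0.392, 0.001]
contact_force: [0.4, 0.1, -6.5]
opening: 0.0605
grasp_force: 59.1
```

Request:
{"fn": "apply_moves", "kwargs": {
  "motion": [
    {"dx": 0, "dy": 0, "dz": 0, "rx": 0, "ry": 0, "rz": 0},
    {"dx": 0, "dy": 0, "dz": 0, "rx": 0, "ry": 0, "rz": 0}
  ]
}}

```text
time: 7.35
position: [0.4403, 0.2884, 0.25]
tcp_rot: [3.116, -0.392, -0.001]
contact_force: [-0.0, -0.3, -5.9]
opening: 0.0607
grasp_force: 59.1
```

```bash
cat >>h.py <<'E'
def wcam():
    s=robot.get_state();R=Ro.from_rotvec(s["tcp_rot"]).as_matrix();c=robot.get_calibration("wrist");H=np.array(c["hand_eye"])
    return R@H[:3,:3],s["position"]+R@H[:3,3],np.array(c["K"])
def wplane(w,uv,z):
    A,C,K=w;d=A@np.linalg.solve(K,[uv[0],uv[1],1.]);return C+d*(z-C[2])/d[2]
E
python3 - <<'E'
from h import *
go((.509,.3175,.25))
w=wcam();cv2.imwrite("pics/w2.png",robot.read_camera("wrist")[:,:,::-1]);np.savez("w2",*w)
E
```

```text
t 7.35 p [0.4403 0.2884 0.25  ] psi -14.33 tilt [-0.0007 -0.0006] F [-0.02 -0.29 -5.88] open 0.0607
(0.509, 0.3175, 0.25) rows 2 [ 0.989 -0.754 -0.002]
```

View pics/w2.png

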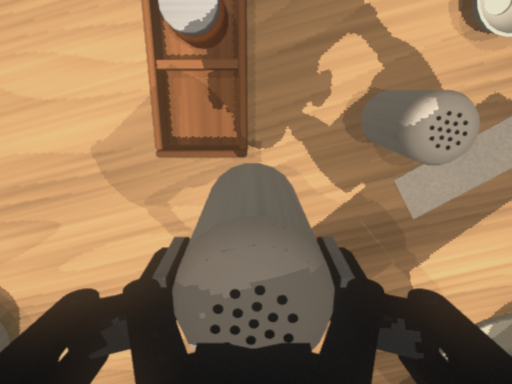

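The caddy is at upper left, with the free bay between divider (v≈65) and near wall (v≈152), u≈160–240. I'll zoom in to locate its rim accurately.

```bash
python3 - <<'E'
from h import *
I=cv2.imread("pics/w2.png");cv2.imwrite("pics/w2z.png",cv2.resize(I[50:165,140:260],None,fx=5,fy=5,interpolation=2))
E
```

```text
(no output)
```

View pics/w2z.png

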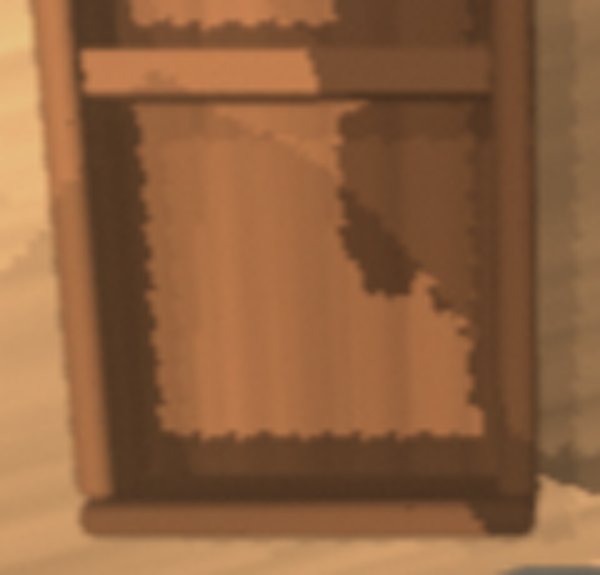

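The bay's inner rim corners in the image are (156.8,69), (238.4,69), (240,150) and (162,150).

```bash
python3 - <<'E'
from h import *
w=[np.load("w2.npz")[k] for k in("arr_0","arr_1","arr_2")]
P=np.array([wplane(w,p,.045)[:2] for p in((156.8,69),(238.4,69),(240,150),(162,150))])
print(P.round(4),P.mean(0),np.linalg.norm(P-np.roll(P,-1,0),axis=1),np.degrees(np.arctan2(*(P[1]-P[2])[::-1])),np.degrees(np.arctan2(*(P[0]-P[3])[::-1])))
c=P.mean(0)
go((c[0],c[1],.25))
E
```

```text
[[0.5561 0.3543]
 [0.5366 0.278 ]
 [0.4601 0.297 ]
 [0.4801 0.3755]] [0.50821899 0.32619754] [0.07872134 0.07885081 0.08103844 0.07885136] -13.928572612178996 -15.612354694343178
t 7.4 p [0.4404 0.288  0.2501] psi -14.37 tilt [-0.0006 -0.0006] F [-0.4  -0.5  -7.02] open 0.0607
(np.float64(0.5082189929956522), np.float64(0.32619754367238385), 0.25) rows 2 [ 0.937 -0.898 -0.   ]
```

Request:
{"fn": "apply_moves", "kwargs": {
  "motion": [
    {"dx": 0.4, "dy": -0.4, "dz": 0, "rx": 0, "ry": 0, "rz": 0},
    {"dx": 0.8, "dy": -0.75, "dz": 0, "rx": 0, "ry": 0, "rz": 0},
    {"dx": 0.67, "dy": -0.64, "dz": 0, "rx": 0, "ry": 0, "rz": 0},
    {"dx": 0, "dy": 0, "dz": 0.7, "rx": 0, "ry": 0, "rz": 0},
    {"dx": 0, "dy": 0, "dz": 0.7, "rx": 0, "ry": 0, "rz": 0}
  ]
}}

```text
time: 7.9
position: [0.5093, 0.3258, 0.2079]
tcp_rot: [-3.116, 0.395, -0.001]
contact_force: [-0.4, -0.7, -7.4]
opening: 0.0609
grasp_force: 59.1
```

Request:
{"fn": "apply_moves", "kwargs": {
  "motion": [
    {"dx": 0, "dy": 0, "dz": 0.7, "rx": 0, "ry": 0, "rz": 0},
    {"dx": 0, "dy": 0, "dz": 0.4, "rx": 0, "ry": 0, "rz": 0},
    {"dx": 0, "dy": 0, "dz": 0, "rx": 0, "ry": 0, "rz": 0},
    {"dx": 0, "dy": 0, "dz": 0, "rx": 0, "ry": 0, "rz": 0}
  ]
}}

```text
time: 8.3
position: [0.5087, 0.3263, 0.1759]
tcp_rot: [-3.117, 0.394, -0.001]
contact_force: [0.1, 0.6, -5.9]
opening: 0.0605
grasp_force: 59.1
```

```bash
python3 - <<'E'
from h import *
go((.508,.3255,.15),(.508,.3255,.101))
cv2.imwrite("pics/w3.png",robot.read_camera("wrist")[:,:,::-1])
E
```

```text
t 8.3 p [0.5087 0.3263 0.1759] psi -14.41 tilt [0.0004 0.0002] F [ 0.15  0.62 -5.9 ] open 0.0605
(0.508, 0.3255, 0.15) rows 1 [-0.018  0.033  0.864]
(0.508, 0.3255, 0.101) rows 2 [-0.     0.     0.817]
```

View pics/w3.png

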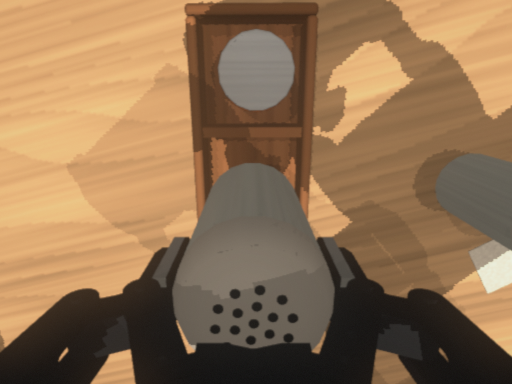

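The caddy spans u 187–318, centred at 252. The shaker is centred at about 253, so it is laterally aligned and I can descend.

Request:
{"fn": "apply_moves", "kwargs": {
  "motion": [
    {"dx": -0.02, "dy": 0.02, "dz": 0.7, "rx": 0, "ry": 0, "rz": 0},
    {"dx": 0, "dy": 0, "dz": 0.7, "rx": 0, "ry": 0, "rz": 0},
    {"dx": 0, "dy": 0, "dz": 0.6, "rx": 0, "ry": 0, "rz": 0},
    {"dx": 0, "dy": 0, "dz": 0.4, "rx": 0, "ry": 0, "rz": 0},
    {"dx": 0, "dy": 0, "dz": 0, "rx": 0, "ry": 0, "rz": 0}
  ]
}}

```text
time: 8.85
position: [0.5074, 0.3259, 0.1027]
tcp_rot: [3.116, -0.393, -0.002]
contact_force: [-0.5, 0.6, -5.5]
opening: 0.0606
grasp_force: 59.1
```

Request:
{"fn": "apply_moves", "kwargs": {
  "motion": [
    {"dx": 0, "dy": 0, "dz": 0, "rx": 0, "ry": 0, "rz": 0},
    {"dx": 0, "dy": 0, "dz": 0.1, "rx": 0, "ry": 0, "rz": 0},
    {"dx": 0, "dy": 0, "dz": 0, "rx": 0, "ry": 0, "rz": 0},
    {"dx": 0, "dy": 0, "dz": 0, "rx": 0, "ry": 0, "rz": 0}
  ]
}}

```text
time: 9.25
position: [0.5078, 0.3262, 0.1007]
tcp_rot: [-3.117, 0.393, -0.001]
contact_force: [-0.6, -0.1, -6.2]
opening: 0.0604
grasp_force: 59.1
```

Request:
{"fn": "apply_moves", "kwargs": {
  "motion": [
    {"dx": 0, "dy": 0, "dz": 0.06, "rx": 0, "ry": 0, "rz": 0},
    {"dx": 0, "dy": 0, "dz": 0, "rx": 0, "ry": 0, "rz": 0},
    {"dx": 0, "dy": 0, "dz": 0, "rx": 0, "ry": 0, "rz": 0}
  ]
}}

```text
time: 9.55
position: [0.5076, 0.3261, 0.0985]
tcp_rot: [3.117, -0.393, -0.0]
contact_force: [-0.3, -0.2, -5.8]
opening: 0.0604
grasp_force: 59.1
```

Request:
{"fn": "apply_moves", "kwargs": {
  "motion": [
    {"dx": 0, "dy": 0, "dz": 0.05, "rx": 0, "ry": 0, "rz": 0},
    {"dx": 0, "dy": 0, "dz": 0, "rx": 0, "ry": 0, "rz": 0},
    {"dx": 0, "dy": 0, "dz": 0, "rx": 0, "ry": 0, "rz": 0}
  ]
}}

```text
time: 9.85
position: [0.5078, 0.3262, 0.0973]
tcp_rot: [-3.117, 0.393, -0.001]
contact_force: [-1.9, -0.0, 2.7]
opening: 0.0603
grasp_force: 60.0
```

Request:
{"fn": "apply_moves", "kwargs": {
  "motion": [
    {"dx": 0, "dy": 0, "dz": 0, "rx": 0, "ry": 0, "rz": 0},
    {"dx": 0, "dy": 0, "dz": 0, "rx": 0, "ry": 0, "rz": 0},
    {"dx": 0, "dy": 0, "dz": 0, "rx": 0, "ry": 0, "rz": 0},
    {"dx": 0, "dy": 0, "dz": 0, "rx": 0, "ry": 0, "rz": 0}
  ],
  "grip": 1
}}

```text
time: 10.25
position: [0.5077, 0.3262, 0.097]
tcp_rot: [-3.117, 0.393, -0.0]
contact_force: [-1.0, -0.1, -0.3]
opening: 0.0854
grasp_force: 0.0
```

Request:
{"fn": "apply_moves", "kwargs": {
  "motion": [
    {"dx": 0, "dy": 0, "dz": -0.5, "rx": 0, "ry": 0, "rz": 0},
    {"dx": 0, "dy": 0, "dz": -1, "rx": 0, "ry": 0, "rz": 0},
    {"dx": 0, "dy": 0, "dz": -1, "rx": 0, "ry": 0, "rz": 0},
    {"dx": 0, "dy": 0, "dz": -1, "rx": 0, "ry": 0, "rz": 0},
    {"dx": 0, "dy": 0, "dz": -1, "rx": 0, "ry": 0, "rz": 0}
  ]
}}

```text
time: 10.75
position: [0.5075, 0.326, 0.2332]
tcp_rot: [3.117, -0.393, -0.0]
contact_force: [-0.7, 0.2, 0.6]
opening: 0.0852
grasp_force: 0.0
```

```bash
python3 - <<'E'
from h import *
w=[np.load("w2.npz")[k] for k in("arr_0","arr_1","arr_2")]
A=wplane(w,(448.5,130),.118);print(A)
go((A[0],A[1],.25))
E
```

```text
[0.44666294 0.12687963 0.118     ]
t 10.75 p [0.5075 0.326  0.2332] psi -14.38 tilt [-0.  0.] F [-0.66  0.25  0.63] open 0.0852
(np.float64(0.44666294125276185), np.float64(0.1268796344361083), 0.25) rows 7 [-0.045  0.991 -0.08 ]
```

Request:
{"fn": "apply_moves", "kwargs": {
  "motion": [
    {"dx": 0, "dy": 0.5, "dz": -0.3, "rx": 0, "ry": 0, "rz": 0},
    {"dx": -0.05, "dy": 1, "dz": -0.2, "rx": 0, "ry": 0, "rz": 0},
    {"dx": -0.05, "dy": 1, "dz": 0, "rx": 0, "ry": 0, "rz": 0},
    {"dx": -0.05, "dy": 1, "dz": 0, "rx": 0, "ry": 0, "rz": 0},
    {"dx": -0.05, "dy": 1, "dz": 0, "rx": 0, "ry": 0, "rz": 0}
  ]
}}

```text
time: 11.25
position: [0.4673, 0.1953, 0.2465]
tcp_rot: [3.117, -0.393, -0.001]
contact_force: [0.7, 0.3, 0.3]
opening: 0.0854
grasp_force: 0.0
```

Request:
{"fn": "apply_moves", "kwargs": {
  "motion": [
    {"dx": -0.05, "dy": 1, "dz": 0, "rx": 0, "ry": 0, "rz": 0},
    {"dx": -0.05, "dy": 1, "dz": 0, "rx": 0, "ry": 0, "rz": 0},
    {"dx": 0, "dy": 0.45, "dz": 0, "rx": 0, "ry": 0, "rz": 0},
    {"dx": 0, "dy": 0, "dz": 0, "rx": 0, "ry": 0, "rz": 0},
    {"dx": 0, "dy": 0, "dz": 0, "rx": 0, "ry": 0, "rz": 0}
  ]
}}

```text
time: 11.75
position: [0.4475, 0.1267, 0.247]
tcp_rot: [-3.116, 0.394, -0.0]
contact_force: [0.0, -0.2, -0.1]
opening: 0.0855
grasp_force: 0.0
```

```bash
cat >>h.py <<'E'
def lid(w,I,X,z=.118):
    "centre of the dark perforations near the projected guess X"
    A,C,K=w;p=K@(A.T@(np.array([X[0],X[1],z])-C));u,v=(p[:2]/p[2]).round().astype(int)
    r=24;g=cv2.cvtColor(I,cv2.COLOR_BGR2GRAY)[v-r:v+r+1,u-r:u+r+1]
    b=cv2.morphologyEx(g,cv2.MORPH_BLACKHAT,np.ones((7,7)))>35
    n,l,s,c=cv2.connectedComponentsWithStats(b.astype(np.uint8))
    k=[i for i in range(1,n) if 3<=s[i,4]<=60];m=np.median(c[k],0);k=[i for i in k if np.hypot(*(c[i]-m))<25]
    q=(c[k].min(0)+c[k].max(0))/2+[u-r,v-r];print("guess",u,v,"dots",len(k),q,wplane(w,q,z));return wplane(w,q,z)
E
python3 - <<'E'
from h import *
w=wcam();I=robot.read_camera("wrist")[:,:,::-1].copy();cv2.imwrite("pics/w4.png",I)
P=lid(w,I,(.4465,.127));go((P[0],P[1],.088))
E
```

```text
guess 253 188 dots 17 [251.275      188.34444444] [0.44678693 0.12827613 0.118     ]
t 11.8 p [0.4475 0.127  0.2469] psi -14.38 tilt [0.0002 0.0003] F [-0.93  0.66 -0.18] open 0.0854
(np.float64(0.4467869298136026), np.float64(0.12827613026442058), 0.088) rows 6 [-0.006 -0.006  0.883]
```

Request:
{"fn": "apply_moves", "kwargs": {
  "motion": [
    {"dx": -0.03, "dy": -0.04, "dz": 0.5, "rx": 0, "ry": 0, "rz": 0},
    {"dx": 0, "dy": 0, "dz": 1, "rx": 0, "ry": 0, "rz": 0},
    {"dx": 0, "dy": 0, "dz": 1, "rx": 0, "ry": 0, "rz": 0},
    {"dx": 0, "dy": 0, "dz": 1, "rx": 0, "ry": 0, "rz": 0},
    {"dx": 0, "dy": 0, "dz": 1, "rx": 0, "ry": 0, "rz": 0}
  ]
}}

```text
time: 12.3
position: [0.447, 0.1288, 0.1107]
tcp_rot: [-3.117, 0.391, -0.001]
contact_force: [0.7, -0.3, 0.6]
opening: 0.0856
grasp_force: 0.0
```

Request:
{"fn": "apply_moves", "kwargs": {
  "motion": [
    {"dx": 0, "dy": 0, "dz": 0.5, "rx": 0, "ry": 0, "rz": 0},
    {"dx": 0, "dy": 0, "dz": 0.28, "rx": 0, "ry": 0, "rz": 0},
    {"dx": 0, "dy": 0, "dz": 0, "rx": 0, "ry": 0, "rz": 0},
    {"dx": 0, "dy": 0, "dz": 0, "rx": 0, "ry": 0, "rz": 0}
  ]
}}

```text
time: 12.7
position: [0.447, 0.1282, 0.089]
tcp_rot: [-3.117, 0.392, -0.001]
contact_force: [-0.9, -0.4, 0.6]
opening: 0.0858
grasp_force: 0.0
```

Request:
{"fn": "apply_moves", "kwargs": {
  "motion": [
    {"dx": 0, "dy": 0, "dz": 0, "rx": 0, "ry": 0, "rz": 0},
    {"dx": 0, "dy": 0, "dz": 0, "rx": 0, "ry": 0, "rz": 0},
    {"dx": 0, "dy": 0, "dz": 0, "rx": 0, "ry": 0, "rz": 0},
    {"dx": 0, "dy": 0, "dz": 0, "rx": 0, "ry": 0, "rz": 0},
    {"dx": 0, "dy": 0, "dz": 0, "rx": 0, "ry": 0, "rz": 0}
  ],
  "grip": 0,
  "force": 50
}}

```text
time: 13.2
position: [0.4471, 0.1279, 0.0896]
tcp_rot: [-3.116, 0.393, -0.003]
contact_force: [-0.8, 2.2, 11.3]
opening: 0.0608
grasp_force: 51.5
```

Request:
{"fn": "apply_moves", "kwargs": {
  "motion": [
    {"dx": 0, "dy": 0, "dz": -0.3, "rx": 0, "ry": 0, "rz": 0},
    {"dx": 0, "dy": 0, "dz": -0.4, "rx": 0, "ry": 0, "rz": 0},
    {"dx": 0, "dy": 0, "dz": 0, "rx": 0, "ry": 0, "rz": 0},
    {"dx": 0, "dy": 0, "dz": 0, "rx": 0, "ry": 0, "rz": 0},
    {"dx": 0, "dy": 0, "dz": 0, "rx": 0, "ry": 0, "rz": 0}
  ]
}}

```text
time: 13.7
position: [0.4464, 0.1277, 0.1094]
tcp_rot: [3.117, -0.393, -0.0]
contact_force: [-0.1, -0.2, -4.9]
opening: 0.0607
grasp_force: 56.5
```

Request:
{"fn": "apply_moves", "kwargs": {
  "motion": [
    {"dx": 0, "dy": 0, "dz": 0, "rx": 0, "ry": 0, "rz": 0},
    {"dx": 0, "dy": 0, "dz": 0, "rx": 0, "ry": 0, "rz": 0}
  ]
}}

```text
time: 13.9
position: [0.4464, 0.1277, 0.1093]
tcp_rot: [3.117, -0.393, -0.001]
contact_force: [-0.3, -0.2, -4.1]
opening: 0.0608
grasp_force: 56.5
```

Request:
{"fn": "apply_moves", "kwargs": {
  "motion": [
    {"dx": 0, "dy": 0, "dz": 0, "rx": 0, "ry": 0, "rz": 0}
  ]
}}

```text
time: 14.0
position: [0.4464, 0.1278, 0.1094]
tcp_rot: [3.117, -0.393, -0.001]
contact_force: [-0.0, 0.4, -5.6]
opening: 0.0604
grasp_force: 56.5
```

Request:
{"fn": "apply_moves", "kwargs": {
  "motion": [
    {"dx": 0, "dy": 0, "dz": 0, "rx": 0, "ry": 0, "rz": 0}
  ]
}}

```text
time: 14.1
position: [0.4465, 0.1278, 0.1094]
tcp_rot: [3.117, -0.393, -0.0]
contact_force: [-0.5, -0.4, -4.6]
opening: 0.0607
grasp_force: 56.5
```

About -4.8 N, or 0.49 kg, so this is the half-full one. I'll set it back where it stood.

Request:
{"fn": "apply_moves", "kwargs": {
  "motion": [
    {"dx": 0, "dy": 0, "dz": 0.3, "rx": 0, "ry": 0, "rz": 0},
    {"dx": 0, "dy": 0, "dz": 0.28, "rx": 0, "ry": 0, "rz": 0},
    {"dx": 0, "dy": 0, "dz": 0.06, "rx": 0, "ry": 0, "rz": 0},
    {"dx": 0, "dy": 0, "dz": 0, "rx": 0, "ry": 0, "rz": 0},
    {"dx": 0, "dy": 0, "dz": 0, "rx": 0, "ry": 0, "rz": 0}
  ]
}}

```text
time: 14.6
position: [0.4464, 0.1277, 0.09]
tcp_rot: [3.117, -0.393, -0.001]
contact_force: [-0.9, 0.4, -3.7]
opening: 0.0607
grasp_force: 56.2
```

Request:
{"fn": "apply_moves", "kwargs": {
  "motion": [
    {"dx": 0, "dy": 0, "dz": 0.03, "rx": 0, "ry": 0, "rz": 0},
    {"dx": 0, "dy": 0, "dz": 0, "rx": 0, "ry": 0, "rz": 0},
    {"dx": 0, "dy": 0, "dz": 0, "rx": 0, "ry": 0, "rz": 0}
  ]
}}

```text
time: 14.9
position: [0.4465, 0.1278, 0.0896]
tcp_rot: [-3.117, 0.393, -0.0]
contact_force: [-0.8, -0.0, 4.0]
opening: 0.0608
grasp_force: 56.8
```

Contact; release, rise and check it.

Request:
{"fn": "apply_moves", "kwargs": {
  "motion": [
    {"dx": 0, "dy": 0, "dz": 0, "rx": 0, "ry": 0, "rz": 0},
    {"dx": 0, "dy": 0, "dz": 0, "rx": 0, "ry": 0, "rz": 0},
    {"dx": 0, "dy": 0, "dz": 0, "rx": 0, "ry": 0, "rz": 0},
    {"dx": 0, "dy": 0, "dz": 0, "rx": 0, "ry": 0, "rz": 0}
  ],
  "grip": 1
}}

```text
time: 15.3
position: [0.4466, 0.1278, 0.0895]
tcp_rot: [-3.117, 0.393, -0.0]
contact_force: [-0.7, 0.1, -0.4]
opening: 0.0854
grasp_force: 0.0
```

Request:
{"fn": "apply_moves", "kwargs": {
  "motion": [
    {"dx": 0, "dy": 0, "dz": -0.5, "rx": 0, "ry": 0, "rz": 0},
    {"dx": 0, "dy": 0, "dz": -1, "rx": 0, "ry": 0, "rz": 0},
    {"dx": 0, "dy": 0, "dz": -1, "rx": 0, "ry": 0, "rz": 0},
    {"dx": 0, "dy": 0, "dz": -1, "rx": 0, "ry": 0, "rz": 0},
    {"dx": 0, "dy": 0, "dz": -1, "rx": 0, "ry": 0, "rz": 0}
  ]
}}

```text
time: 15.8
position: [0.4463, 0.1277, 0.2258]
tcp_rot: [3.117, -0.393, -0.0]
contact_force: [1.0, -0.2, -1.3]
opening: 0.0854
grasp_force: 0.0
```

Request:
{"fn": "apply_moves", "kwargs": {
  "motion": [
    {"dx": 0, "dy": 0, "dz": -0.7, "rx": 0, "ry": 0, "rz": 0},
    {"dx": 0, "dy": 0, "dz": 0, "rx": 0, "ry": 0, "rz": 0},
    {"dx": 0, "dy": 0, "dz": 0, "rx": 0, "ry": 0, "rz": 0}
  ]
}}

```text
time: 16.1
position: [0.4465, 0.1278, 0.2455]
tcp_rot: [-3.117, 0.393, -0.001]
contact_force: [0.5, -1.0, -0.1]
opening: 0.0852
grasp_force: 0.0
```

```bash
python3 - <<'E'
from h import *
w=wcam();I=robot.read_camera("wrist")[:,:,::-1].copy();cv2.imwrite("pics/w5.png",I)
lid(w,I,(.4465,.127));go((.637,-.0345,.247))
E
```

```text
guess 254 187 dots 17 [252.55555556 188.08704453] [0.44626712 0.12815005 0.118     ]
t 16.15 p [0.4462 0.1277 0.2449] psi -14.38 tilt [-0.0007 -0.0001] F [-0.06  0.11 -1.26] open 0.0853
(0.637, -0.0345, 0.247) rows 8 [ 0.938  0.457 -0.009]
```

It's back within 1 mm. Next is the third shaker.

Request:
{"fn": "apply_moves", "kwargs": {
  "motion": [
    {"dx": 0.5, "dy": 0.24, "dz": 0, "rx": 0, "ry": 0, "rz": 0},
    {"dx": 0.93, "dy": 0.45, "dz": 0, "rx": 0, "ry": 0, "rz": 0},
    {"dx": 0.93, "dy": 0.45, "dz": 0, "rx": 0, "ry": 0, "rz": 0},
    {"dx": 0.93, "dy": 0.45, "dz": 0, "rx": 0, "ry": 0, "rz": 0},
    {"dx": 0.93, "dy": 0.45, "dz": 0, "rx": 0, "ry": 0, "rz": 0}
  ]
}}

```text
time: 16.65
position: [0.5552, 0.0353, 0.2443]
tcp_rot: [3.117, -0.394, -0.002]
contact_force: [-0.1, 1.0, 0.9]
opening: 0.0858
grasp_force: 0.0
```

Request:
{"fn": "apply_moves", "kwargs": {
  "motion": [
    {"dx": 0.93, "dy": 0.45, "dz": 0, "rx": 0, "ry": 0, "rz": 0},
    {"dx": 0.93, "dy": 0.45, "dz": 0, "rx": 0, "ry": 0, "rz": 0},
    {"dx": 0.93, "dy": 0.45, "dz": 0, "rx": 0, "ry": 0, "rz": 0},
    {"dx": 0.5, "dy": 0.26, "dz": 0, "rx": 0, "ry": 0, "rz": 0},
    {"dx": 0, "dy": 0, "dz": 0, "rx": 0, "ry": 0, "rz": 0}
  ]
}}

```text
time: 17.15
position: [0.6391, -0.0368, 0.2438]
tcp_rot: [3.116, -0.396, -0.002]
contact_force: [1.2, -0.3, 0.0]
opening: 0.0854
grasp_force: 0.0
```

Request:
{"fn": "apply_moves", "kwargs": {
  "motion": [
    {"dx": 0, "dy": 0, "dz": 0, "rx": 0, "ry": 0, "rz": 0},
    {"dx": 0, "dy": 0, "dz": 0, "rx": 0, "ry": 0, "rz": 0}
  ]
}}

```text
time: 17.35
position: [0.637, -0.0341, 0.2449]
tcp_rot: [-3.117, 0.393, 0.002]
contact_force: [-0.7, 1.0, 0.7]
opening: 0.086
grasp_force: 0.0
```

```bash
python3 - <<'E'
from h import *
w=wcam();I=robot.read_camera("wrist")[:,:,::-1].copy();cv2.imwrite("pics/w6.png",I)
P=lid(w,I,(.637,-.0345));go((P[0],P[1],.0885))
E
```

```text
guess 253 188 dots 17 [253.40909091 184.16911765] [ 0.639809   -0.03522904  0.118     ]
t 17.4 p [ 0.6371 -0.0339  0.2451] psi -14.35 tilt [-0.0008  0.0002] F [0.55 1.05 0.65] open 0.0854
(np.float64(0.6398090033999513), np.float64(-0.03522903784629824), 0.0885) rows 6 [0.017 0.003 0.87 ]
```

View pics/w6.png

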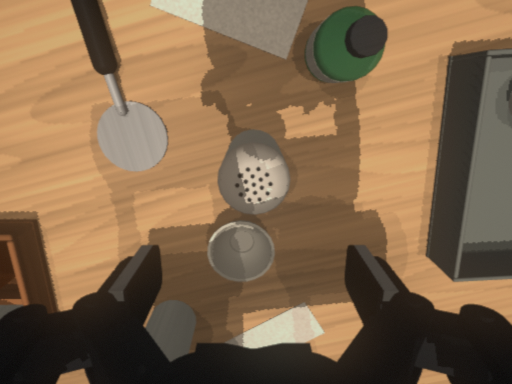

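The dots are centred at (253,184). The oil bottle at (345,45) and the bowl at (240,250) are clear of both fingers, so I descend.

Request:
{"fn": "apply_moves", "kwargs": {
  "motion": [
    {"dx": 0.1, "dy": 0.02, "dz": 0.4, "rx": 0, "ry": 0, "rz": 0},
    {"dx": 0, "dy": 0, "dz": 1, "rx": 0, "ry": 0, "rz": 0},
    {"dx": 0, "dy": 0, "dz": 1, "rx": 0, "ry": 0, "rz": 0},
    {"dx": 0, "dy": 0, "dz": 1, "rx": 0, "ry": 0, "rz": 0},
    {"dx": 0, "dy": 0, "dz": 1, "rx": 0, "ry": 0, "rz": 0}
  ]
}}

```text
time: 17.9
position: [0.6399, -0.0352, 0.1117]
tcp_rot: [3.117, -0.392, -0.0]
contact_force: [1.4, -0.8, 0.5]
opening: 0.0849
grasp_force: 0.0
```

Request:
{"fn": "apply_moves", "kwargs": {
  "motion": [
    {"dx": 0, "dy": 0, "dz": 0.5, "rx": 0, "ry": 0, "rz": 0},
    {"dx": 0, "dy": 0, "dz": 0.3, "rx": 0, "ry": 0, "rz": 0},
    {"dx": 0, "dy": 0, "dz": 0, "rx": 0, "ry": 0, "rz": 0},
    {"dx": 0, "dy": 0, "dz": 0, "rx": 0, "ry": 0, "rz": 0}
  ]
}}

```text
time: 18.3
position: [0.641, -0.0356, 0.0904]
tcp_rot: [3.117, -0.393, 0.002]
contact_force: [1.0, 0.8, -0.1]
opening: 0.0854
grasp_force: 0.0
```

Request:
{"fn": "apply_moves", "kwargs": {
  "motion": [
    {"dx": 0, "dy": 0, "dz": 0, "rx": 0, "ry": 0, "rz": 0},
    {"dx": 0, "dy": 0, "dz": 0, "rx": 0, "ry": 0, "rz": 0},
    {"dx": 0, "dy": 0, "dz": 0, "rx": 0, "ry": 0, "rz": 0},
    {"dx": 0, "dy": 0, "dz": 0, "rx": 0, "ry": 0, "rz": 0},
    {"dx": 0, "dy": 0, "dz": 0, "rx": 0, "ry": 0, "rz": 0}
  ],
  "grip": 0,
  "force": 50
}}

```text
time: 18.8
position: [0.6411, -0.0356, 0.0909]
tcp_rot: [3.117, -0.393, 0.003]
contact_force: [-0.6, 1.0, 9.5]
opening: 0.0608
grasp_force: 53.5
```

Request:
{"fn": "apply_moves", "kwargs": {
  "motion": [
    {"dx": 0, "dy": 0, "dz": -0.3, "rx": 0, "ry": 0, "rz": 0},
    {"dx": 0, "dy": 0, "dz": -0.4, "rx": 0, "ry": 0, "rz": 0},
    {"dx": 0, "dy": 0, "dz": 0, "rx": 0, "ry": 0, "rz": 0},
    {"dx": 0, "dy": 0, "dz": 0, "rx": 0, "ry": 0, "rz": 0},
    {"dx": 0, "dy": 0, "dz": 0, "rx": 0, "ry": 0, "rz": 0}
  ]
}}

```text
time: 19.3
position: [0.6402, -0.0355, 0.1103]
tcp_rot: [-3.117, 0.393, 0.001]
contact_force: [0.4, -0.6, -1.6]
opening: 0.0607
grasp_force: 54.9
```

Request:
{"fn": "apply_moves", "kwargs": {
  "motion": [
    {"dx": 0, "dy": 0, "dz": 0, "rx": 0, "ry": 0, "rz": 0},
    {"dx": 0, "dy": 0, "dz": 0, "rx": 0, "ry": 0, "rz": 0}
  ]
}}

```text
time: 19.5
position: [0.6402, -0.0356, 0.1102]
tcp_rot: [-3.117, 0.393, 0.001]
contact_force: [-0.1, -1.1, -2.5]
opening: 0.0606
grasp_force: 54.9
```

Request:
{"fn": "apply_moves", "kwargs": {
  "motion": [
    {"dx": 0, "dy": 0, "dz": 0, "rx": 0, "ry": 0, "rz": 0}
  ]
}}

```text
time: 19.6
position: [0.6403, -0.0356, 0.1102]
tcp_rot: [3.117, -0.393, -0.001]
contact_force: [0.3, 0.7, -1.8]
opening: 0.0609
grasp_force: 54.9
```

Request:
{"fn": "apply_moves", "kwargs": {
  "motion": [
    {"dx": 0, "dy": 0, "dz": 0, "rx": 0, "ry": 0, "rz": 0}
  ]
}}

```text
time: 19.7
position: [0.6403, -0.0356, 0.1104]
tcp_rot: [-3.117, 0.393, 0.0]
contact_force: [-0.4, -0.9, -1.6]
opening: 0.061
grasp_force: 54.9
```

About -1.9 N, or 0.19 kg, so this is the emptiest. I'll check the tub corner from the earlier wrist view and plan the carry.

```bash
python3 - <<'E'
from h import *
c=robot.get_calibration("wrist");H=np.array(c["hand_eye"]);a=np.radians(-14.2)
R=np.array([[np.cos(a),np.sin(a),0],[np.sin(a),-np.cos(a),0],[0,0,-1]])
w=(R@H[:3,:3],np.array([.4345,-.1209,.2532])+R@H[:3,3],np.array(c["K"]))
n=wplane(w,(348,121),.06);f=wplane(w,(334,0),.06);print(n,f)
ax=np.array([.983,-.184]);y=np.array([.184,.983])
print("tub centre from corner",n[:2]+.12*ax-.085*y)
go((.640,-.0355,.255),(.519,-.315,.255))
E
```

```text
[ 0.45802091 -0.22252089  0.06      ] [ 0.56430531 -0.22718846  0.06      ]
tub centre from corner [ 0.56034091 -0.32815589]
t 19.7 p [ 0.6403 -0.0356  0.1104] psi -14.38 tilt [-0.0002  0.    ] F [-0.39 -0.94 -1.61] open 0.061
(0.64, -0.0355, 0.255) rows 5 [-0.002 -0.    -0.964]
(0.519, -0.315, 0.255) rows 11 [-0.145  0.912  0.   ]
```

Request:
{"fn": "apply_moves", "kwargs": {
  "motion": [
    {"dx": 0, "dy": 0, "dz": -0.8, "rx": 0, "ry": 0, "rz": 0},
    {"dx": 0, "dy": 0, "dz": -1, "rx": 0, "ry": 0, "rz": 0},
    {"dx": 0, "dy": 0, "dz": -1, "rx": 0, "ry": 0, "rz": 0},
    {"dx": 0, "dy": 0, "dz": -1, "rx": 0, "ry": 0, "rz": 0},
    {"dx": 0, "dy": 0, "dz": -1, "rx": 0, "ry": 0, "rz": 0}
  ]
}}

```text
time: 20.2
position: [0.6402, -0.0355, 0.2557]
tcp_rot: [-3.117, 0.393, 0.0]
contact_force: [0.5, 0.2, -2.3]
opening: 0.0607
grasp_force: 55.5
```

Request:
{"fn": "apply_moves", "kwargs": {
  "motion": [
    {"dx": -0.07, "dy": 0.46, "dz": 0, "rx": 0, "ry": 0, "rz": 0},
    {"dx": -0.14, "dy": 0.92, "dz": 0, "rx": 0, "ry": 0, "rz": 0},
    {"dx": -0.14, "dy": 0.92, "dz": 0, "rx": 0, "ry": 0, "rz": 0},
    {"dx": -0.14, "dy": 0.92, "dz": 0, "rx": 0, "ry": 0, "rz": 0},
    {"dx": -0.14, "dy": 0.92, "dz": 0, "rx": 0, "ry": 0, "rz": 0}
  ]
}}

```text
time: 20.7
position: [0.5901, -0.1523, 0.2536]
tcp_rot: [-3.117, 0.393, 0.002]
contact_force: [0.3, -0.1, -1.8]
opening: 0.0607
grasp_force: 55.5
```

Request:
{"fn": "apply_moves", "kwargs": {
  "motion": [
    {"dx": -0.14, "dy": 0.92, "dz": 0, "rx": 0, "ry": 0, "rz": 0},
    {"dx": -0.14, "dy": 0.92, "dz": 0, "rx": 0, "ry": 0, "rz": 0},
    {"dx": -0.14, "dy": 0.92, "dz": 0, "rx": 0, "ry": 0, "rz": 0},
    {"dx": -0.14, "dy": 0.92, "dz": 0, "rx": 0, "ry": 0, "rz": 0},
    {"dx": -0.14, "dy": 0.92, "dz": 0, "rx": 0, "ry": 0, "rz": 0}
  ]
}}

```text
time: 21.2
position: [0.5355, -0.2808, 0.2536]
tcp_rot: [-3.116, 0.394, 0.002]
contact_force: [0.3, 0.1, -2.1]
opening: 0.0607
grasp_force: 55.5
```

Request:
{"fn": "apply_moves", "kwargs": {
  "motion": [
    {"dx": -0.14, "dy": 0.92, "dz": 0, "rx": 0, "ry": 0, "rz": 0},
    {"dx": -0.07, "dy": 0.46, "dz": 0, "rx": 0, "ry": 0, "rz": 0},
    {"dx": 0, "dy": 0, "dz": 0.5, "rx": 0, "ry": 0, "rz": 0},
    {"dx": 0, "dy": 0, "dz": 0.5, "rx": 0, "ry": 0, "rz": 0},
    {"dx": 0, "dy": 0, "dz": 0, "rx": 0, "ry": 0, "rz": 0}
  ]
}}

```text
time: 21.7
position: [0.5191, -0.3174, 0.2223]
tcp_rot: [-3.115, 0.393, 0.005]
contact_force: [-0.5, 0.4, -1.8]
opening: 0.0606
grasp_force: 55.4
```

```bash
python3 - <<'E'
from h import *
go((.52,-.317,.1))
cv2.imwrite("pics/w7.png",robot.read_camera("wrist")[:,:,::-1])
E
```

```text
t 21.7 p [ 0.5191 -0.3174  0.2223] psi -14.4 tilt [-0.0031  0.0025] F [-0.48  0.39 -1.79] open 0.0606
(0.52, -0.317, 0.1) rows 5 [ 0.008 -0.003  0.815]
```

View pics/w7.png

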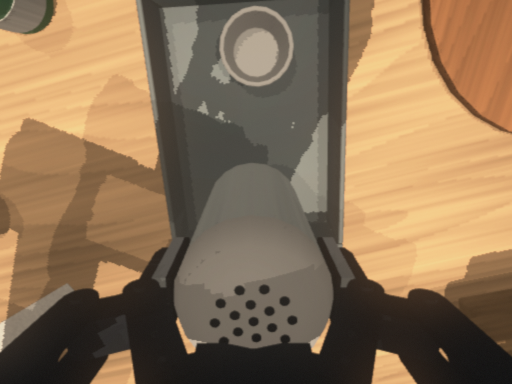

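The tub's interior spans u≈165–345, centred near 255, and the cup at (256,45) is well away. The shaker is centred, so I lower it.

Request:
{"fn": "apply_moves", "kwargs": {
  "motion": [
    {"dx": 0, "dy": 0, "dz": 0.8, "rx": 0, "ry": 0, "rz": 0},
    {"dx": 0, "dy": 0, "dz": 1, "rx": 0, "ry": 0, "rz": 0},
    {"dx": 0, "dy": 0, "dz": 1, "rx": 0, "ry": 0, "rz": 0},
    {"dx": 0, "dy": 0, "dz": 0.8, "rx": 0, "ry": 0, "rz": 0},
    {"dx": 0, "dy": 0, "dz": 0.4, "rx": 0, "ry": 0, "rz": 0}
  ]
}}

```text
time: 22.25
position: [0.5199, -0.3177, 0.1032]
tcp_rot: [-3.116, 0.393, 0.002]
contact_force: [-0.1, 0.1, -2.4]
opening: 0.0607
grasp_force: 55.4
```

Request:
{"fn": "apply_moves", "kwargs": {
  "motion": [
    {"dx": 0, "dy": 0, "dz": 0, "rx": 0, "ry": 0, "rz": 0},
    {"dx": 0, "dy": 0, "dz": 0, "rx": 0, "ry": 0, "rz": 0},
    {"dx": 0, "dy": 0, "dz": 0, "rx": 0, "ry": 0, "rz": 0}
  ]
}}

```text
time: 22.55
position: [0.5209, -0.3187, 0.1059]
tcp_rot: [3.116, -0.393, 0.003]
contact_force: [0.3, 0.0, -2.6]
opening: 0.0609
grasp_force: 55.5
```

Request:
{"fn": "apply_moves", "kwargs": {
  "motion": [
    {"dx": 0, "dy": 0, "dz": 0.2, "rx": 0, "ry": 0, "rz": 0},
    {"dx": 0, "dy": 0, "dz": 0.06, "rx": 0, "ry": 0, "rz": 0},
    {"dx": 0, "dy": 0, "dz": 0, "rx": 0, "ry": 0, "rz": 0},
    {"dx": 0, "dy": 0, "dz": 0, "rx": 0, "ry": 0, "rz": 0}
  ]
}}

```text
time: 22.95
position: [0.5202, -0.3182, 0.0967]
tcp_rot: [-3.117, 0.393, 0.0]
contact_force: [0.3, -0.3, -2.3]
opening: 0.0609
grasp_force: 55.5
```

Request:
{"fn": "apply_moves", "kwargs": {
  "motion": [
    {"dx": 0, "dy": 0, "dz": 0.07, "rx": 0, "ry": 0, "rz": 0},
    {"dx": 0, "dy": 0, "dz": 0, "rx": 0, "ry": 0, "rz": 0},
    {"dx": 0, "dy": 0, "dz": 0, "rx": 0, "ry": 0, "rz": 0}
  ]
}}

```text
time: 23.25
position: [0.5205, -0.3184, 0.0959]
tcp_rot: [3.116, -0.393, 0.002]
contact_force: [-4.5, 4.7, 19.3]
opening: 0.0607
grasp_force: 57.5
```

Request:
{"fn": "apply_moves", "kwargs": {
  "motion": [
    {"dx": 0, "dy": 0, "dz": -0.04, "rx": 0, "ry": 0, "rz": 0},
    {"dx": 0, "dy": 0, "dz": 0, "rx": 0, "ry": 0, "rz": 0}
  ]
}}

```text
time: 23.45
position: [0.5203, -0.3183, 0.096]
tcp_rot: [3.117, -0.393, 0.001]
contact_force: [0.4, -0.4, -0.9]
opening: 0.0613
grasp_force: 55.6
```

Request:
{"fn": "apply_moves", "kwargs": {
  "motion": [
    {"dx": 0, "dy": 0, "dz": 0, "rx": 0, "ry": 0, "rz": 0},
    {"dx": 0, "dy": 0, "dz": 0, "rx": 0, "ry": 0, "rz": 0},
    {"dx": 0, "dy": 0, "dz": 0, "rx": 0, "ry": 0, "rz": 0},
    {"dx": 0, "dy": 0, "dz": 0, "rx": 0, "ry": 0, "rz": 0}
  ],
  "grip": 1
}}

```text
time: 23.85
position: [0.5202, -0.3182, 0.0957]
tcp_rot: [-3.117, 0.393, 0.0]
contact_force: [-0.1, -0.1, 0.1]
opening: 0.0852
grasp_force: 0.0
```

Request:
{"fn": "apply_moves", "kwargs": {
  "motion": [
    {"dx": 0, "dy": 0, "dz": -0.5, "rx": 0, "ry": 0, "rz": 0},
    {"dx": 0, "dy": 0, "dz": -1, "rx": 0, "ry": 0, "rz": 0},
    {"dx": 0, "dy": 0, "dz": -1, "rx": 0, "ry": 0, "rz": 0},
    {"dx": 0, "dy": 0, "dz": -1, "rx": 0, "ry": 0, "rz": 0},
    {"dx": 0, "dy": 0, "dz": -1, "rx": 0, "ry": 0, "rz": 0}
  ]
}}

```text
time: 24.35
position: [0.5201, -0.3181, 0.232]
tcp_rot: [-3.117, 0.393, 0.0]
contact_force: [0.2, -0.1, -0.3]
opening: 0.0852
grasp_force: 0.0
```

Request:
{"fn": "apply_moves", "kwargs": {
  "motion": [
    {"dx": -0.7, "dy": 0.7, "dz": -0.7, "rx": 0, "ry": 0, "rz": 0},
    {"dx": -0.7, "dy": 0.7, "dz": -0.5, "rx": 0, "ry": 0, "rz": 0},
    {"dx": -0.7, "dy": 0.7, "dz": 0, "rx": 0, "ry": 0, "rz": 0},
    {"dx": -0.7, "dy": 0.7, "dz": 0, "rx": 0, "ry": 0, "rz": 0},
    {"dx": -0.7, "dy": 0.7, "dz": 0, "rx": 0, "ry": 0, "rz": 0}
  ]
}}

```text
time: 24.85
position: [0.3914, -0.3943, 0.267]
tcp_rot: [3.117, -0.393, 0.0]
contact_force: [-0.1, 0.0, -0.3]
opening: 0.0849
grasp_force: 0.0
```

Request:
{"fn": "apply_moves", "kwargs": {
  "motion": [
    {"dx": -0.5, "dy": 0.7, "dz": 0, "rx": 0, "ry": 0, "rz": 0},
    {"dx": -0.5, "dy": 0.7, "dz": 0, "rx": 0, "ry": 0, "rz": 0},
    {"dx": -0.5, "dy": 0.7, "dz": 0, "rx": 0, "ry": 0, "rz": 0},
    {"dx": 0, "dy": 0, "dz": 0, "rx": 0, "ry": 0, "rz": 0},
    {"dx": 0, "dy": 0, "dz": 0, "rx": 0, "ry": 0, "rz": 0}
  ]
}}

```text
time: 25.35
position: [0.3329, -0.4438, 0.2667]
tcp_rot: [-3.116, 0.395, -0.0]
contact_force: [1.0, 0.5, -0.3]
opening: 0.0851
grasp_force: 0.0
```

```bash
python3 - <<'E'
from h import *
T=robot.read_camera("top")[:,:,::-1];S=robot.read_camera("scene")[:,:,::-1]
cv2.imwrite("pics/end.png",np.vstack([cv2.resize(T[100:300,60:460],(640,320)),cv2.resize(S[90:270,50:410],(560,280)) if 0 else cv2.resize(S[90:250,50:410],(640,280))]))
go()
E
```

```text
t 25.45 p [ 0.3336 -0.4432  0.2668] psi -14.36 tilt [0.0001 0.0002] F [-0.67  0.6  -0.27] open 0.0856
```

View pics/end.png

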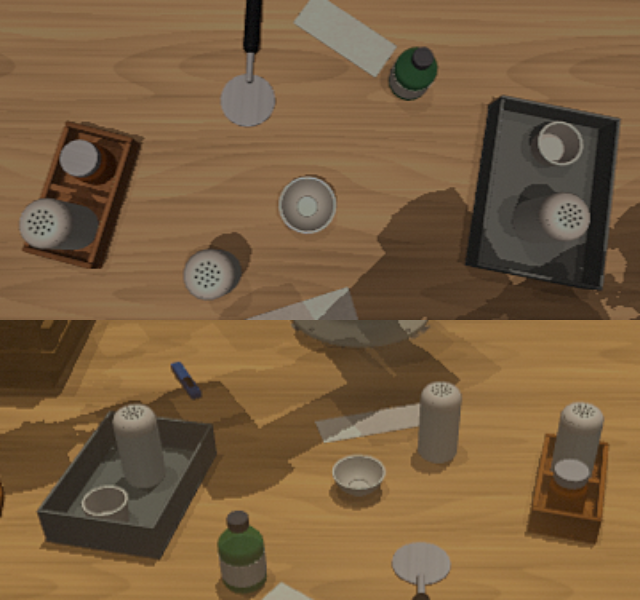

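Both placed shakers stand upright, in the free bay at (45,223) and in the tub at (565,216). The half-full one is at (208,274) where it was, and the bystanders are unmoved.

```bash
python3 -c "
from workcell import robot
print(robot.finish_job())"
```

```text
the job is handed in; nothing more can be done
None
```

I handed the job in at about 25.5 s: the fullest shaker (about 0.69 kg) stands in the caddy's free bay, the emptiest (about 0.19 kg) in the tub, and the half-full one (about 0.49 kg) is back within 1 mm of where it stood.

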